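# Zero the roast-colour meter under its push-latch flap

### The job

Zero the roast-colour meter: press its grey flap with a fingertip so that it pops fully open, press the green button inside all the way down, then push the flap down again until it latches shut and stays flush. Only press and push; nothing is to be picked up, and leave the bowls, dish, beaker, tin and spoon where they stand.

Things in the scene. Friction and masses are not known exactly. Their poses are not given: they have to be found in the camera images.
- meter: Roast-colour meter, a white box fixed to the bench, 260 (x) x 260 (y) x 115 mm high, with a flat top (deck). Origin under its centre on the bench; its front (-x side) has a dark display and a magenta strip. In the front half of the deck, 50 mm to +y of the middle, is a well 59 (x) x 104 (y) mm, covered by the flap; the deck goes on 42 mm in front of the well.
- flap (a joint): Angle (rad) of the grey spring flap, 56 (x) x 100 (y) x 4 mm, hinged at its rear (+x) edge. 0 = latched flush; 1.25 = fully open, leaning to the rear; stop at -0.12 (dot 4.8 mm below the deck). Press to the stop (2 to 4 N at the dot) and let go: it unlatches and swings up in about 1.5 s. Push it down to the stop again and let go: it rises to flush and stays. Stopping short of -0.09 may change nothing.
- flap_push (a point): The orange dot, 20 mm across, on the flap's outer face, where to press: 40 mm in front of the hinge line, midway across the flap. It moves with the flap; its axes are the flap's (z out of the outer face, -x towards the free edge).
- flap_edge (a point): Middle of the flap's free (front) edge, on its outer face, 56 mm from the hinge line. Moves with the flap.
- flap_hinge (a point): Middle of the flap's hinge line, at deck height (115 mm above the bench). Fixed to the meter; axes as the meter's.
- zero_top (a point): Centre of the top of the green button in the well under the flap, 24 mm across, 11 mm below the deck, 36 mm in front of the hinge line and midway across the well; the well walls are 22 mm in front of and 52 mm to either side of it. The open flap's free edge stands 53 mm above the deck, 18 mm in front of the hinge line. Its z is up.
- zero_button (a joint): Travel of the green button (m): 0 = up, 0.005 = fully down; a spring returns it. Fully down takes about 4 N.
- dish: Steel sample dish, 68 mm across, 26 mm high, standing loose on the meter's deck at the rear, on the -y side. Origin under its centre. To be left alone.
- bowl_a: White cupping bowl, 92 mm across, 55 mm high, on the bench beside the meter. Origin under its centre. To be left alone.
- bowl_b: White cupping bowl like bowl_a, on the bench. To be left alone.
- bowl_c: White cupping bowl like bowl_a, on the bench. To be left alone.
- beaker: Glass beaker, 72 mm across, 90 mm high, on the bench beside the meter. Origin under its centre. To be left alone.
- tin: Black bean tin with a pale label, 70 mm across, 100 mm high, on the bench. Origin under its centre. To be left alone.
- spoon: Cupping spoon, 200 mm long, wooden handle and steel bowl, lying across the front of the meter on the bench. Origin at its middle. To be left alone.

How it is judged:
By the outcome, as a careful person would: the job done as asked, in the order asked, and still so for the second after the job is handed in, with the robot touching nothing.
It also fails if it takes over 48 s, if anything falls off the work surface, if the arm or the gripper's body presses on something with over 40 N, if the wrist force passes 120 N, or if a joint passes its speed limit or range.

### The arm

A 7-joint arm with a two-finger parallel gripper is mounted at the origin on the work surface. World frame = base frame: x ahead of the robot, y to its left, z up, the work surface at z = 0. Lengths are in m, angles in rad, forces in N, time in s.
With the tool pointing down it reaches from about 0.4 to 0.85 m from the base axis. Payload 10.4 kg.
Tool frame: the origin (TCP) lies between the finger pads; the fingertips stand 11 mm ahead of it and the grasp point (between the pads) lies 8 mm behind it; z points along the fingers, y is the direction in which the jaws open and shut (so a half turn about z gives the same grasp; the last joint's range is limited). The gripper opens to 87 mm and grips with 3 to 60 N. Pads are 19 mm wide; open, the fingers measure 117 mm over their backs; the gripper's body (75 mm by 190 mm) begins 51 mm behind the grasp point.
Start: joints at [-1.289, 0.332, -0.065, 1.46, 0.022, 1.35, -0.088], TCP at [0.188, 0.596, 0.234] pointing down, gripper open.
Joint ranges: [-2.6, 2.6], [-0.5, 2.12], [-1.47, 1.34], [0.16, 2.42], [-1.27, 4.41], [0.06, 2.06], [-2.6, 2.6]. Speed limits (rad/s): [2.22, 2.22, 2.79, 2.79, 3.14, 3.14, 3.14].

### API

Orientations are given as a unit quaternion [x, y, z, w].
In Python, from bench import r, eyes gives the robot as it stands.
- The arm moves only by the shell command python3 -m inch 'ROWS' [FORCE]. ROWS is a JSON object of lists of equal length, an entry for each row: "translation": the shift along the world's x, y, z scaled (see below), a list of three; "rot": the turn, a rotation vector about the world's x, y, z scaled (see below), a list of three; "jaw": the finger opening in mm, from 0 to 87. In form: {"translation": [[tx, ty, tz], ...], "rot": [[ax, ay, az], ...], "jaw": [jaw, ...]}. A call has 1 to 20 rows; each row is the pose to reach, as a shift and turn from the pose measured when the call began; what a row does not reach only later rows make up. The controller multiplies each number of a shift by 100 mm and each number of a turn by 60 degrees. A row lasts 1/10 s, in which the tool goes at most 50 mm and 8.59 degrees, less where a joint would pass 70% of its speed; a pose out of reach is approached as far as the arm can. A call with a number of a shift or a turn outside -1 to 1 is refused whole. A call with a gripper value outside its range is refused whole. The fingers move at their own pace and stop on an object; FORCE is the grip in N (left out, the last holds). Time passes only in rows, so rows that repeat a pose let the fingers close. It gives the time, the measured TCP pose, the force and the opening at its end, in the units of the state.
- r.read_state(): the state, without advancing time (a new reading comes with each control period).
- eyes.camera(name): name is "side" or "top" or "wrist"; returns the picture (480x640x3 uint8, blue, green, red); there is no depth.
- eyes.calibration(name): a dict with "fx", "fy", "cx", "cy" (pixels), "R" (3x3) and "t" (3): a world point X has camera coordinates R X + t; the wrist camera has in their place "hand_eye" (4x4, takes a point from camera to tool coordinates, whose origin is the TCP and whose axes are the flange's). Camera axes: x right, y down, z forward; pixel columns grow to the right and rows downward; lengths in m; the calibration is good to about 2 mm. A picture is of the moment at which its call begins: read the wrist's pose just before it. calibration takes no time and is no camera call.
- r.close_job(): hands the job in, once; it reports no verdict.
The state is a dict: "time": time; "joint_positions": joint angles; "joint_vel": joint speeds; "joint_torque": joint torques, N m; "ee_pos": TCP position; "eef_rot": TCP orientation; "ft_force": force on the tool from outside, world axes, zero at the start; "torque": the same for the moment, N m; "width": finger opening in m.
Only numpy, scipy, OpenCV 4.12 (cv2) and the standard library are available. Lean on these libraries where they do the work, as an engineer would, in place of code of your own. Each camera call takes 0.05 s, during which the arm holds its last target. There are 200 camera calls.

## Working session

There is one attempt and no reset: what is moved stays moved. The work goes in short steps, Python scripts to look and compute and a shell command to move; the robot and the scene stay as the last step left them, time stands still between calls to the robot, and variables do not carry over. Pictures are saved under pics/ and viewed, about 8 in all and at most 12, crops included, and the job is handed in when it is done.

```bash
mkdir -p pics; python3 - <<'E'
from bench import r,eyes
import cv2,numpy as np
a=eyes.camera("top");b=eyes.camera("side")
cv2.imwrite("pics/top0.png",a);cv2.imwrite("pics/side0.png",b)
for n in("top","side","wrist"):print(n,{k:np.round(v,4).tolist() for k,v in eyes.calibration(n).items()})
s=r.read_state();print(s)
E
```

```text
top {'fx': 499.012, 'fy': 499.012, 'cx': 320.1385, 'cy': 236.0696, 'R': [[0.0036, -0.9999, 0.0134], [-0.9836, -0.0059, -0.1804], [0.1804, -0.0126, -0.9835]], 't': [-0.0171, 0.5336, 1.5091]}
side {'fx': 452.6907, 'fy': 452.6907, 'cx': 320.5596, 'cy': 247.1226, 'R': [[0.8352, -0.5496, 0.0189], [-0.3937, -0.6216, -0.6773], [0.3839, 0.5582, -0.7355]], 't': [-0.4549, 0.2905, 1.166]}
wrist {'fx': 379.1565, 'fy': 379.1565, 'cx': 321.9962, 'cy': 236.6525, 'hand_eye': [[0.0002, -0.9538, -0.3005, 0.0833], [1.0, 0.0003, -0.0, 0.0], [0.0001, -0.3005, 0.9538, -0.1503], [0.0, 0.0, 0.0, 1.0]]}
{'time': 0.1, 'joint_positions': array([-1.28861449,  0.3328087 , -0.06469437,  1.46083983,  0.0216318 ,
        1.34989525, -0.0885028 ]), 'joint_vel': array([ 1.57887066e-04, -1.60483960e-03, -9.95339187e-07,  2.57363206e-04,
        4.73277479e-04, -7.54452459e-04,  9.53229454e-04]), 'joint_torque': array([ 1.34620415e-03, -6.24541426e+01,  2.45602144e-02, -3.90716600e+01,
       -6.14948873e-02,  3.66137666e-02,  6.05639980e-05]), 'ee_pos': array([0.18747175, 0.59588222, 0.23284182]), 'eef_rot': array([ 1.51792991e-01,  9.88412108e-01, -6.25334978e-04, -5.11727821e-05]), 'ft_force': array([0.92251806, 0.06448464, 0.71873111]), 'torque': array([-0.02857719, -0.02460235,  0.02207762]), 'width': 0.08703757268191521}
```

View pics/top0.png

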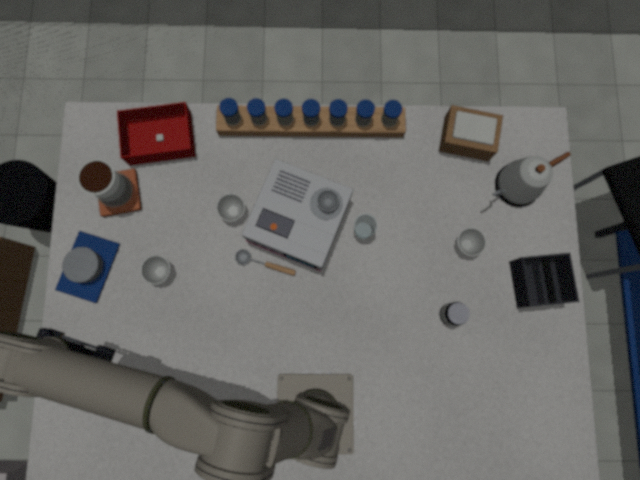

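View pics/side0.png

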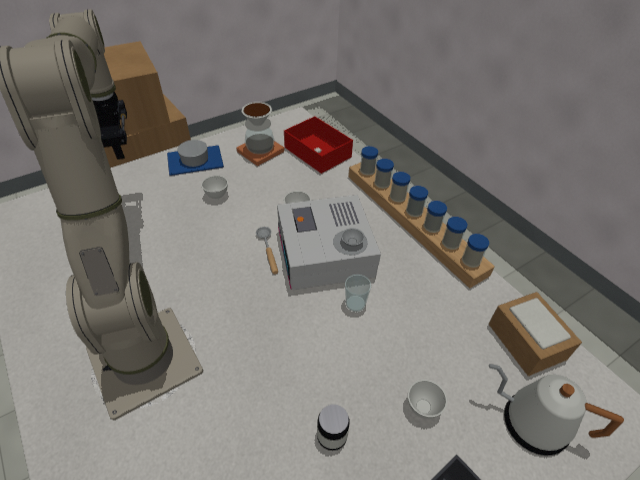

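The top view shows the meter at about (298,213), yawed. Its flap is at (275,222) and the orange dot at (273,227); the side view has the dot at (300,219). Next I'll measure the dot and the flap axes.

```bash
cat > h.py <<'E'
import cv2,numpy as np
from bench import r,eyes
from scipy.spatial.transform import Rotation as Ro
def cam(n,s=None):
    c=eyes.calibration(n);K=np.array([[c['fx'],0,c['cx']],[0,c['fy'],c['cy']],[0,0,1]])
    if n=="wrist":
        H=np.array(c['hand_eye']);Rt=Ro.from_quat(s['eef_rot']).as_matrix()
        return K,Rt@H[:3,:3],Rt@H[:3,3]+s['ee_pos']
    R=np.array(c['R']);return K,R.T,-R.T@np.array(c['t'])
def plane(C,uv,z):
    K,R,o=C;d=R@np.linalg.solve(K,[*uv,1]);return o+d*(z-o[2])/d[2]
def orange(im,box=None):
    h=cv2.cvtColor(im,cv2.COLOR_BGR2HSV);m=cv2.inRange(h,(5,150,120),(20,255,255))
    n,l,st,ce=cv2.connectedComponentsWithStats(m)
    return [(ce[i].round(2).tolist(),int(st[i,4]),st[i,:4].tolist()) for i in range(1,n) if st[i,4]>5 and (box is None or (box[0]<ce[i][0]<box[2] and box[1]<ce[i][1]<box[3]))]
E
python3 - <<'E'
from h import *
for n,box,gb in(("top",(250,205,300,245),(250,200,300,242)),("side",(285,200,320,235),(285,200,322,238))):
    im=cv2.imread(f"pics/{n}0.png");C=cam(n)
    for c in orange(im,box):print(n,c,plane(C,c[0],.115).round(4))
    x0,y0,x1,y1=gb;g=cv2.cvtColor(im,cv2.COLOR_BGR2GRAY)[y0:y1,x0:x1]
    m=(g<135).astype(np.uint8)
    cs=cv2.findContours(m,cv2.RETR_EXTERNAL,cv2.CHAIN_APPROX_SIMPLE)[0];k=max(cs,key=cv2.contourArea)
    p=cv2.boxPoints(cv2.minAreaRect(k))+[x0,y0]
    P=np.array([plane(C,q,.115) for q in p]);print(cv2.contourArea(k),P.round(4).tolist(),P.mean(0).round(4))
    for i in range(4):
        d=P[(i+1)%4]-P[i];print(np.linalg.norm(d).round(4),np.degrees(np.arctan2(d[1],d[0])).round(1))
E
```

```text
top ([273.16, 226.16], 19, [271, 224, 5, 5]) [0.5509 0.1271 0.115 ]
1950.0 [[0.631, 0.1986, 0.115], [0.6321, 0.0507, 0.115], [0.5062, 0.0493, 0.115], [0.5054, 0.195, 0.115]] [0.5687 0.1234 0.115 ]
0.1479 -89.6
0.1259 -179.4
0.1457 90.3
0.1257 1.7
side ([299.87, 218.48], 23, [297, 217, 7, 4]) [0.5532 0.1307 0.115 ]
466.5 [[0.5538, 0.1843, 0.115], [0.6175, 0.1686, 0.115], [0.5703, 0.063, 0.115], [0.5106, 0.0789, 0.115]] [0.5631 0.1237 0.115 ]
0.0655 -13.8
0.1157 -114.0
0.0618 165.0
0.1139 67.7
```

```bash

python3 -m inch '{"translation":[[0.4,-0.5,0.1],[0.7,-0.93,0.2],[0.7,-0.93,0.2]],"rot":[[0,0,0],[0,0,0],[0,0,0]],"jaw":[0,0,0]}' 20
python3 -m inch '{"translation":[[0.4,-0.5,0],[0.7,-0.93,0],[0.7,-0.93,0]],"rot":[[0,0,0],[0,0,0],[0,0,0]],"jaw":[0,0,0]}'
python3 -m inch '{"translation":[[0.4,-0.5,0],[0.7,-0.93,0],[0.7,-0.93,0]],"rot":[[0,0,0],[0,0,0],[0,0,0]],"jaw":[0,0,0]}'
```

```text
time: 0.4
ee_pos: [0.2615, 0.4993, 0.2536]
eef_rot: [0.155, 0.988, -0.001, 0.001]
ft_force: [0.8, -0.5, 0.4]
width: 0.0705
time: 0.7
ee_pos: [0.3345, 0.4024, 0.2536]
eef_rot: [0.157, 0.988, -0.001, 0.001]
ft_force: [-0.2, -0.8, -0.1]
width: 0.0469
time: 1.0
ee_pos: [0.4071, 0.3052, 0.2536]
eef_rot: [0.16, 0.987, -0.002, 0.002]
ft_force: [-0.4, -0.3, -0.6]
width: 0.023
```

```bash

python3 -m inch '{"translation":[[0.4,-0.5,0],[0.7,-0.93,0],[0.7,-0.93,0]],"rot":[[0,0,0],[0,0,0],[0,0,0]],"jaw":[0,0,0]}'
python3 -m inch '{"translation":[[0.4,-0.5,0],[0.55,-0.75,0],[0.55,-0.75,0],[0.55,-0.75,0]],"rot":[[0,0,0],[0,0,0],[0,0,0],[0,0,0]],"jaw":[0,0,0,0]}'
python3 - <<'E'
from h import *
s=r.read_state();im=eyes.camera("wrist");cv2.imwrite("pics/w0.png",im)
C=cam("wrist",s);print(s['ee_pos'],s['ft_force'])
for c in orange(im):print(c,plane(C,c[0],.115).round(4))
E
```

```text
time: 1.3
ee_pos: [0.4794, 0.2077, 0.2536]
eef_rot: [0.162, 0.987, -0.002, 0.002]
ft_force: [0.3, 0.2, 0.1]
width: 0.0026
time: 1.7
ee_pos: [0.5346, 0.1317, 0.2532]
eef_rot: [0.163, 0.987, -0.002, 0.002]
ft_force: [-1.1, 1.3, -0.0]
width: 0.0004
[0.53462768 0.13171719 0.25318495] [-1.07877195  1.32712625 -0.01535404]
([325.54, 244.88], 228, [315, 236, 22, 20]) [0.5497 0.129  0.115 ]
```

View pics/w0.png

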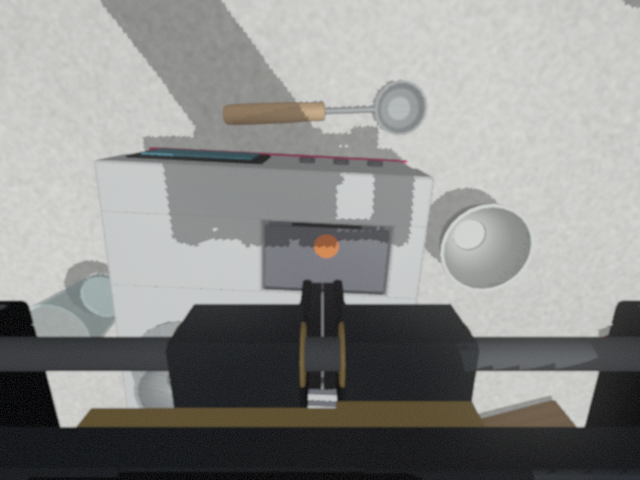

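The wrist picture shows the flap with corners at about (264,222), (391,227), (387,294) and (263,288). The dot is at (325.5,244.9), and the closed fingers are just behind it. I'll get the yaw from the corners.

```bash
python3 - <<'E'
from h import *
s=r.read_state();C=cam("wrist",s)
q=[(264,222),(391,227),(387,294),(263,288)]
P=np.array([plane(C,u,.115) for u in q]);print(P.round(4),P.mean(0).round(4))
for i in range(4):
    d=P[(i+1)%4]-P[i];print(np.linalg.norm(d).round(4),np.degrees(np.arctan2(d[1],d[0])).round(1))
R=Ro.from_quat(s['eef_rot']).as_matrix();print(R.round(3))
h=P[2:].mean(0);f=P[:2].mean(0)
for yaw in(-21,-22,-23,-24,-25):
    a=np.radians(yaw);ym=np.array([-np.sin(a),np.cos(a),0]);xm=np.array([np.cos(a),np.sin(a),0])
    T=np.column_stack([-xm,ym,[0,0,-1]]);T=Ro.from_rotvec(-ym*np.radians(20)).as_matrix()@T
    print(yaw,'rot units',(Ro.from_matrix(T@R.T).as_rotvec(degrees=True)/60).round(3),'tool z',T[:,2].round(3))
E
```

```text
[[0.5156 0.0906 0.115 ]
 [0.5514 0.1843 0.115 ]
 [0.6068 0.1655 0.115 ]
 [0.5686 0.069  0.115 ]] [0.5606 0.1274 0.115 ]
0.1004 69.1
0.0584 -18.8
0.1038 -111.6
0.0572 157.9
[[-0.947  0.32   0.003]
 [ 0.32   0.947 -0.005]
 [-0.004 -0.004 -1.   ]]
-21 rot units [-0.108 -0.311 -0.038] tool z [ 0.319 -0.123 -0.94 ]
-22 rot units [-0.111 -0.31  -0.055] tool z [ 0.317 -0.128 -0.94 ]
-23 rot units [-0.114 -0.309 -0.071] tool z [ 0.315 -0.134 -0.94 ]
-24 rot units [-0.117 -0.308 -0.088] tool z [ 0.312 -0.139 -0.94 ]
-25 rot units [-0.119 -0.307 -0.104] tool z [ 0.31  -0.145 -0.94 ]
```

```bash

python3 -m inch '{"translation":[[0.08,-0.02,-0.2],[0.16,-0.03,-0.5],[0.165,-0.03,-0.88],[0.165,-0.03,-0.88],[0.165,-0.03,-0.88],[0.165,-0.03,-0.88]],"rot":[[-0.04,-0.1,-0.015],[-0.07,-0.2,-0.03],[-0.11,-0.31,-0.04],[-0.11,-0.31,-0.04],[-0.11,-0.31,-0.04],[-0.11,-0.31,-0.04]],"jaw":[0,0,0,0,0,0]}'
python3 - <<'E'
from h import *
s=r.read_state();im=eyes.camera("wrist");cv2.imwrite("pics/w1.png",im)
C=cam("wrist",s);print(s['ee_pos'],s['ft_force'],Ro.from_quat(s['eef_rot']).as_matrix().round(3))
for c in orange(im):print(c,plane(C,c[0],.115).round(4))
E
```

```text
time: 2.35
ee_pos: [0.552, 0.1314, 0.1675]
eef_rot: [0.18, 0.968, -0.031, 0.171]
ft_force: [-0.1, 0.4, 0.1]
width: 0.0005
[0.55204278 0.13137993 0.1675437 ] [-0.08880299  0.44203352  0.11123993] [[-0.876  0.36   0.32 ]
 [ 0.338  0.933 -0.122]
 [-0.342  0.001 -0.94 ]]
([316.96, 239.81], 672, [301, 227, 33, 26]) [0.5501 0.1292 0.115 ]
```

View pics/w1.png

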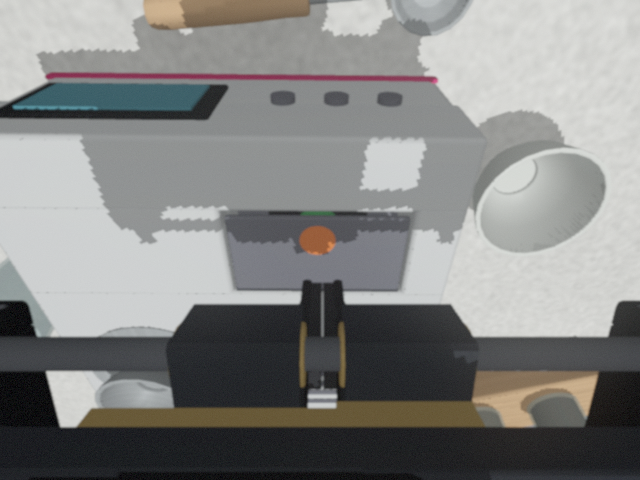

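The dot agrees with the earlier reading (0.550, 0.129), now at pixel (317,240). I'll descend to touch it.

```bash

python3 -m inch '{"translation":[[-0.01,-0.03,-0.2],[-0.01,-0.03,-0.36],[-0.01,-0.03,-0.38],[-0.01,-0.03,-0.39]],"rot":[[0,0,0],[0,0,0],[0,0,0],[0,0,0]],"jaw":[0,0,0,0]}'
python3 -m inch '{"translation":[[0,0,-0.02],[0,0,-0.04],[0,0,-0.04]],"rot":[[0,0,0],[0,0,0],[0,0,0]],"jaw":[0,0,0]}'
```

```text
time: 2.8
ee_pos: [0.5525, 0.1282, 0.1299]
eef_rot: [0.181, 0.968, -0.031, 0.172]
ft_force: [-0.6, 0.6, -0.2]
width: 0.0001
time: 3.1
ee_pos: [0.5531, 0.1285, 0.1266]
eef_rot: [0.181, 0.968, -0.031, 0.172]
ft_force: [0.2, 0.1, 1.9]
width: 0.0005
```

```bash

python3 -m inch '{"translation":[[-0.01,0,-0.02],[-0.01,0,-0.04],[-0.01,0,-0.04]],"rot":[[0,0,0],[0,0,0],[0,0,0]],"jaw":[0,0,0]}'
python3 -m inch '{"translation":[[0,0,-0.02],[0,0,-0.03],[0,0,-0.03]],"rot":[[0,0,0],[0,0,0],[0,0,0]],"jaw":[0,0,0]}'
```

```text
time: 3.4
ee_pos: [0.5527, 0.1287, 0.1234]
eef_rot: [0.181, 0.968, -0.03, 0.173]
ft_force: [-1.8, -0.1, 6.8]
width: 0.0006
time: 3.7
ee_pos: [0.5531, 0.1288, 0.1225]
eef_rot: [0.181, 0.968, -0.03, 0.173]
ft_force: [-16.3, -2.2, 28.8]
width: 0.0003
```

At the stop, with the force rising sharply. Releasing now, up and slightly forward.

```bash

python3 -m inch '{"translation":[[0,0,0.2],[-0.2,0.08,0.6],[-0.5,0.2,0.9],[-0.8,0.3,0.9],[-0.8,0.3,0.9],[-0.8,0.3,0.9],[-0.8,0.3,0.9],[-0.8,0.3,0.9],[-0.8,0.3,0.9],[-0.8,0.3,0.9],[-0.8,0.3,0.9],[-0.8,0.3,0.9],[-0.8,0.3,0.9],[-0.8,0.3,0.9],[-0.8,0.3,0.9],[-0.8,0.3,0.9],[-0.8,0.3,0.9],[-0.8,0.3,0.9]],"rot":[[0,0,0],[0,0,0],[0,0,0],[0,0,0],[0,0,0],[0,0,0],[0,0,0],[0,0,0],[0,0,0],[0,0,0],[0,0,0],[0,0,0],[0,0,0],[0,0,0],[0,0,0],[0,0,0],[0,0,0],[0,0,0]],"jaw":[0,0,0,0,0,0,0,0,0,0,0,0,0,0,0,0,0,0]}'
python3 - <<'E'
from h import *
s=r.read_state();im=eyes.camera("wrist");cv2.imwrite("pics/w2.png",im)
C=cam("wrist",s);print(s['ee_pos'],s['ft_force'])
h=cv2.cvtColor(im,cv2.COLOR_BGR2HSV);m=cv2.inRange(h,(40,80,40),(80,255,255))
n,l,st,ce=cv2.connectedComponentsWithStats(m)
for i in range(1,n):
    if st[i,4]>40:print(ce[i],st[i],plane(C,ce[i],.104).round(4))
E
```

```text
time: 5.5
ee_pos: [0.4731, 0.1589, 0.2125]
eef_rot: [0.181, 0.968, -0.03, 0.173]
ft_force: [-0.2, 0.7, 0.3]
width: 0.0005
[0.47311492 0.15885587 0.21252033] [-0.17994168  0.71188682  0.31589022]
[321.72086721 277.24390244] [307 271  30  19 369] [0.5493 0.1297 0.104 ]
```

View pics/w2.png

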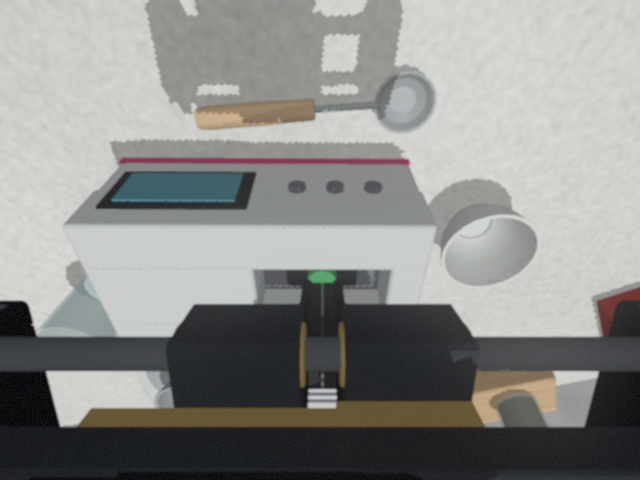

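The flap has swung up, showing the green button at (322,277); its position matches the geometry. I'll move above the button along the tool axis and check the flap with the side camera.

```bash

python3 -m inch '{"translation":[[0.3,-0.1,-0.1],[0.63,-0.25,-0.35],[0.63,-0.25,-0.35],[0.63,-0.25,-0.35]],"rot":[[0,0,0],[0,0,0],[0,0,0],[0,0,0]],"jaw":[0,0,0,0]}'
python3 - <<'E'
from h import *
im=eyes.camera("side");cv2.imwrite("pics/s1.png",cv2.resize(im[150:300,240:400],None,fx=4,fy=4,interpolation=cv2.INTER_CUBIC))
K,R,o=cam("side");xm=np.array([.932,-.363,0]);h=np.array([.587,.1145,.115])
for t in(0,.6,1.25):
    e=h-.056*np.cos(t)*xm+[0,0,.056*np.sin(t)];p=K@R.T@(e-o);print(t,(p[:2]/p[2]-[240,150])*4)
E
```

```text
time: 5.95
ee_pos: [0.536, 0.1332, 0.1768]
eef_rot: [0.182, 0.968, -0.031, 0.173]
ft_force: [-0.3, 1.0, 0.7]
width: 0.0005
0 [215.73142782 279.79221638]
0.6 [227.73326416 247.23109568]
1.25 [265.53386494 220.65951298]
```

View pics/s1.png

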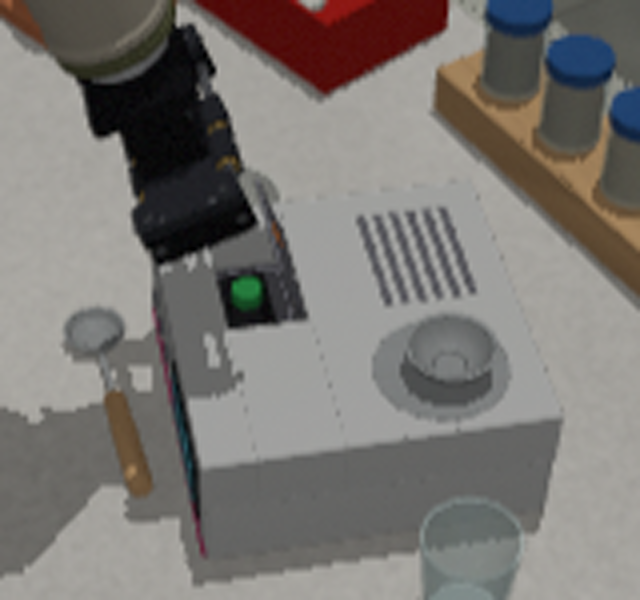

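The side crop shows the flap standing fully open, with its edge at about (265,215) against a predicted (266,221), and the button clear at (247,290). Descending to the button.

```bash

python3 -m inch '{"translation":[[0.08,-0.02,-0.25],[0.15,-0.05,-0.5],[0.155,-0.05,-0.58],[0.155,-0.05,-0.58]],"rot":[[0,0,0],[0,0,0],[0,0,0],[0,0,0]],"jaw":[0,0,0,0]}'
python3 -m inch '{"translation":[[0,0,-0.02],[0,0,-0.04],[0,0,-0.04]],"rot":[[0,0,0],[0,0,0],[0,0,0]],"jaw":[0,0,0]}'
```

```text
time: 6.4
ee_pos: [0.5506, 0.1295, 0.1193]
eef_rot: [0.181, 0.968, -0.03, 0.173]
ft_force: [-0.2, -0.5, 0.5]
width: 0.0005
time: 6.7
ee_pos: [0.5509, 0.1304, 0.1162]
eef_rot: [0.181, 0.968, -0.029, 0.173]
ft_force: [0.5, 1.6, 1.3]
width: 0.0004
```

```bash

python3 -m inch '{"translation":[[0,-0.02,-0.02],[0,-0.02,-0.04],[0,-0.02,-0.04]],"rot":[[0,0,0],[0,0,0],[0,0,0]],"jaw":[0,0,0]}'
python3 -m inch '{"translation":[[0,0,-0.02],[0,0,-0.03],[0,0,-0.03]],"rot":[[0,0,0],[0,0,0],[0,0,0]],"jaw":[0,0,0]}'
```

```text
time: 7.0
ee_pos: [0.5514, 0.1288, 0.1127]
eef_rot: [0.181, 0.968, -0.029, 0.174]
ft_force: [-0.4, 1.5, 5.0]
width: 0.0006
time: 7.3
ee_pos: [0.5519, 0.129, 0.1117]
eef_rot: [0.181, 0.967, -0.028, 0.174]
ft_force: [-16.3, -0.8, 28.4]
width: 0.0006
```

The button bottomed: 5 mm of travel, then a hard stop. Retreating along the tool axis, then over to the rear of the flap.

```bash

python3 -m inch '{"translation":[[-0.04,0.015,0.12],[-0.16,0.06,0.47],[-0.27,0.1,0.9],[-0.27,0.1,0.97],[-0.27,0.1,0.97]],"rot":[[0,0,0],[0,0,0],[0,0,0],[0,0,0],[0,0,0]],"jaw":[0,0,0,0,0]}'
python3 -m inch '{"translation":[[0,0,0.2],[0.4,-0.16,0.2],[0.78,-0.31,0.2],[0.78,-0.31,0.2],[0.78,-0.31,0],[0.78,-0.31,-0.2],[0.78,-0.31,-0.2]],"rot":[[0,0,0],[0,0,0],[0,0,0],[0,0,0],[0,0,0],[0,0,0],[0,0,0]],"jaw":[0,0,0,0,0,0,0]}'
```

```text
time: 7.8
ee_pos: [0.5254, 0.1392, 0.21]
eef_rot: [0.181, 0.967, -0.027, 0.175]
ft_force: [-0.4, 0.1, -1.0]
width: 0.0004
time: 8.5
ee_pos: [0.6011, 0.1071, 0.1853]
eef_rot: [0.181, 0.968, -0.03, 0.172]
ft_force: [-0.8, -0.4, -1.1]
width: 0.0002
```

```bash

python3 -m inch '{"translation":[[0,0,-0.1],[0,0,-0.2],[-0.1,0.05,-0.2],[-0.16,0.07,-0.2],[-0.21,0.1,-0.2],[-0.26,0.12,-0.21],[-0.3,0.135,-0.225],[-0.34,0.15,-0.245],[-0.38,0.165,-0.29],[-0.42,0.18,-0.335],[-0.445,0.19,-0.39],[-0.47,0.2,-0.45],[-0.48,0.205,-0.5],[-0.485,0.21,-0.55],[-0.485,0.21,-0.55]],"rot":[[0,0,0],[0,0,0],[0,0,0],[0,0,0],[0,0,0],[0,0,0],[0,0,0],[0,0,0],[0,0,0],[0,0,0],[0,0,0],[0,0,0],[0,0,0],[0,0,0],[0,0,0]],"jaw":[0,0,0,0,0,0,0,0,0,0,0,0,0,0,0]}'
```

```text
time: 10.0
ee_pos: [0.5521, 0.1279, 0.1293]
eef_rot: [0.181, 0.968, -0.03, 0.172]
ft_force: [-0.4, -0.0, 0.6]
width: 0.0007
```

```bash

python3 -m inch '{"translation":[[0,0,-0.02],[0,0,-0.04],[0,0,-0.055],[0,0,-0.06]],"rot":[[0,0,0],[0,0,0],[0,0,0],[0,0,0]],"jaw":[0,0,0,0]}'
python3 -m inch '{"translation":[[0,0,-0.015],[0,0,-0.02],[0,0,-0.02]],"rot":[[0,0,0],[0,0,0],[0,0,0]],"jaw":[0,0,0]}'
```

```text
time: 10.4
ee_pos: [0.5523, 0.1279, 0.1235]
eef_rot: [0.181, 0.968, -0.03, 0.172]
ft_force: [-0.5, -0.7, 5.0]
width: 0.0005
time: 10.7
ee_pos: [0.5526, 0.128, 0.1228]
eef_rot: [0.181, 0.968, -0.03, 0.172]
ft_force: [-10.0, -1.9, 19.5]
width: -0.0
```

At the stop again. Releasing upward, waiting over 1.5 s, then looking.

```bash

python3 -m inch '{"translation":[[0,0,0.08],[0,0,0.3],[-0.2,0.08,0.7],[-0.3,0.12,0.9],[-0.3,0.12,0.9],[-0.3,0.12,0.9],[-0.3,0.12,0.9],[-0.3,0.12,0.9],[-0.3,0.12,0.9],[-0.3,0.12,0.9],[-0.3,0.12,0.9],[-0.3,0.12,0.9],[-0.3,0.12,0.9],[-0.3,0.12,0.9],[-0.3,0.12,0.9],[-0.3,0.12,0.9],[-0.3,0.12,0.9],[-0.3,0.12,0.9],[-0.3,0.12,0.9],[-0.3,0.12,0.9]],"rot":[[0,0,0],[0,0,0],[0,0,0],[0,0,0],[0,0,0],[0,0,0],[0,0,0],[0,0,0],[0,0,0],[0,0,0],[0,0,0],[0,0,0],[0,0,0],[0,0,0],[0,0,0],[0,0,0],[0,0,0],[0,0,0],[0,0,0],[0,0,0]],"jaw":[0,0,0,0,0,0,0,0,0,0,0,0,0,0,0,0,0,0,0,0]}'
python3 - <<'E'
from h import *
s=r.read_state();im=eyes.camera("wrist");b=eyes.camera("side")
C=cam("wrist",s)
for c in orange(im):print(c,plane(C,c[0],.115).round(4))
for c in orange(b,(285,200,320,235)):print("side",c,plane(cam("side"),c[0],.115).round(4))
b=cv2.resize(b[150:300,240:400],None,fx=3,fy=3,interpolation=cv2.INTER_CUBIC)
w=im[100:340,160:480]
cv2.imwrite("pics/f.png",np.hstack([cv2.resize(b,(400,375)),cv2.resize(w,(400,375))[:375]]))
E
```

```text
time: 12.7
ee_pos: [0.5226, 0.1401, 0.2129]
eef_rot: [0.181, 0.968, -0.03, 0.172]
ft_force: [-0.1, 0.3, 0.1]
width: 0.0009
([318.5, 238.67], 6, [317, 237, 4, 4]) [0.5532 0.1261 0.115 ]
side ([299.88, 218.58], 24, [297, 217, 7, 5]) [0.553  0.1304 0.115 ]
```

View pics/f.png

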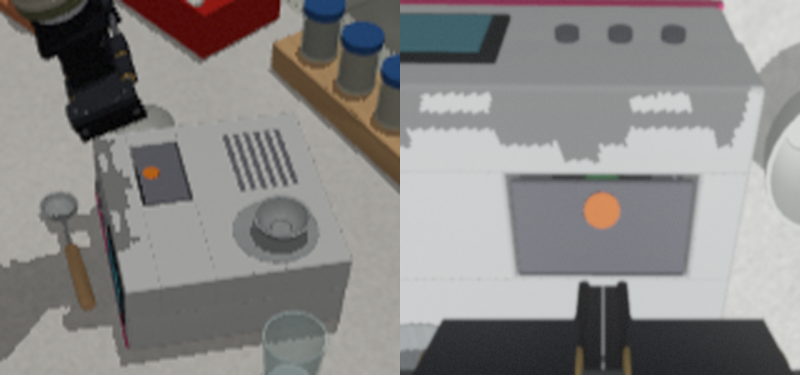

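The flap is flush. In the side view the dot is back at (299.9,218.6) against (299.9,218.5) at the start, the bowls and spoon are untouched, and the tool is clear.

```bash
python3 -c "
from bench import r
print(r.close_job())"
```

```text
the job is handed in; nothing more can be done
None
```

The meter is zeroed and the job is handed in at about 12.8 s of the 48 s allowed. I opened the flap, pressed the green button to its stop, then pushed the flap down from behind to its stop and let go.

- **Flap opening:** the side view showed it fully open, with the edge within about 2 px of where it should be.
- **Button:** force rose sharply to 28 N after about 5 mm of travel, at the height expected for fully down. I judged this from force and height, not from a picture.
- **Flap closing:** 2 s after release it lies flush, and the side view puts the dot within 0.1 px of its starting place.
- **Forces:** at each stop I pressed harder than the 2 to 4 N needed, reaching 33 N in all at the wrist (limit 120 N).
- **Surroundings:** the tool was about 85 mm clear at the end with no contact force. The dish, spoon, beaker and nearby bowls looked undisturbed. The tin and the far bowls were outside my last crops, but the arm went nowhere near them after its first pass.
- **One disagreement:** the orange-colour mask on the last wrist picture caught only 6 pixels of the dot because the lighting differed. I discarded that reading of (0.553, 0.126) and used the side camera and the picture itself.

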